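# Click the weekly pill wheel round to today's compartment

## Robot

A 7-joint arm with a two-finger parallel gripper is mounted at the origin on the work surface. World frame = base frame: x ahead of the robot, y to its left, z up, the work surface at z = 0. Lengths are in mm, angles in rad, forces in N, time in s.
With the tool pointing down it reaches from about 425 to 1025 mm from the base axis. Payload 9.4 kg.
Tool frame: the origin (TCP) lies between the finger pads; the fingertips stand 11 mm ahead of it and the grasp point (between the pads) lies 8 mm behind it; z points along the fingers, y is the direction in which the jaws open and shut (so a half turn about z gives the same grasp; the last joint's range is limited). The gripper opens to 85 mm and grips with 20 to 120 N. Pads are 22 mm wide; open, the fingers measure 114 mm over their backs; the gripper's body (76 mm by 85 mm) begins 54 mm behind the grasp point. The pads swing forward as they close: fully open they stand 13 mm farther back than shut.
Start: joints at [1.196, 0.599, -0.003, 1.599, 0.002, 0.943, -0.08], TCP at [212.719, -693.091, 242.275] pointing down, gripper open.
Joint ranges: [-2.57, 2.57], [-0.35, 1.97], [-1.29, 1.29], [0.11, 2.56], [-1.05, 4.19], [0.11, 1.86], [-2.63, 2.63]. Speed limits (rad/s): [2.22, 2.22, 3.01, 3.01, 3.14, 3.14, 3.14].

## Interface

Orientations are given as a rotation vector (axis times angle).
In Python, from rig import * gives the robot as it stands. The module is installed in compiled form; this text tells all that it offers.
- The arm moves only by the tool drive_tool, never from a script. Its argument "steps" is a list of rows, each an object of numbers: "claw": the closure, from -1 (fully open) to 1 (shut), so that 0 is half open; "dx", "dy", "dz": the shift along the world's x, y, z in m; "twist": the turn about the world's z in rad. In form: [{"claw": .., "dx": .., "dy": .., "dz": .., "twist": ..}, ...]. A call has 1 to 20 rows; each row shifts and turns the commanded pose from where the row before left it; what a row does not reach is not made up. A row lasts 1/10 s, in which the tool goes at most 50 mm and 8.59 degrees, less where a joint would pass 70% of its speed; a pose out of reach is approached as far as the arm can. A call with a gripper value outside its range is refused whole. The fingers move at their own pace and stop on an object; "grip_force" is the grip in N (left out, the last holds). Time passes only in rows, so rows that do not move let the fingers close. It gives the time, the measured TCP pose, the force and the opening at its end, in the units of the state.
- read_state(): the state, without advancing time (a new reading comes with each control period).
- snapshot(name): name is "scene" or "top" or "wrist"; returns (picture, depth): 384x512x3 uint8, red, green, blue; 384x512 float32, mm along the optical axis (not along the pixel's ray), 0 where there is no reading.
- camera_params(name): a dict with "camera_matrix" (3x3 intrinsics, pixels), "D" ([k1, k2, p1, p2, k3] as OpenCV has them; the pictures are not rectified), "R" (3x3) and "t" (3): a world point X has camera coordinates R X + t. Camera axes: x right, y down, z forward; pixel columns grow to the right and rows downward; lengths in mm; the calibration is good to about 2 mm. A picture is of the moment at which its call begins: read the wrist's pose just before it. camera_params takes no time and is no camera call; for the wrist camera it gives the pose at the moment of the call.
- job_done(): hands the job in, once; it reports no verdict.
The state is a dict: "time": time; "qpos": joint angles; "dq": joint speeds; "joint_efforts": joint torques, N m; "position": TCP position; "eef_rot": TCP orientation; "ft_force": force on the tool from outside, world axes, zero at the start; "wrist_torque": the same for the moment, N m; "width": opening from 0.0 (shut) to 1.0 (fully open).
Only numpy, scipy, OpenCV 4.12 (cv2) and the standard library are available. Lean on these libraries where they do the work, as an engineer would, in place of code of your own. Each camera call takes 0.05 s, during which the arm holds its last target.

## Task

Bring the weekly pill dispenser on the desk round to today's compartment, the one with the green floor: flick the lugs on the edge of its white wheel with a fingertip so that it clicks round anticlockwise seen from above (the way the arrow on its cap points) until the green compartment has clicked into place at the open window in the clear lid, without running past it. Pick nothing up, and leave the cup, the bottle and the other things on the desk where they stand.

Things in the scene. Friction and masses are not known exactly. Their poses are not given: they have to be found in the camera images.
- dispenser: Round weekly pill dispenser, 56 mm high, held fast to the desk by a black rubber suction foot. Origin: centre of its underside, on the wheel's axis; z up; own -x points to its front (window and lip). Teal base 126 mm across, 12 mm high; its front lip, 40 mm wide and 11 mm high, ends 104 mm from the axis. White wheel 136 mm across, 15 to 42 mm above the desk.
- wheel (a joint): Turn of the white wheel on the vertical axis, rad, growing anticlockwise from above: 0 with green at the window, negative before. 7 sprung clicks a turn, 2 pi / 7 = 0.898 rad each; it rests at multiples of that (at the start within 0.12 rad). Pushed over half a click it snaps on by itself, let go sooner it springs back; it hardly coasts. Starts 2 to 4 short. Floors pass the window as white, red, orange, yellow, green, blue, violet.
- lug (a point): Mid-height point, 80 mm from the axis, on one of 7 equal white lugs: upright paddles with round ends, 12 mm thick, from the wheel's edge (68 mm) out to 90 mm from the axis, 16 to 40 mm above the desk, one per dividing wall, 50 mm of free edge between. This one is half a click anticlockwise of green's middle; at rest lugs stand half a click either side of the front and each click round. Up to 1.5 N along the edge turns the wheel.
- green_compartment (a point): Point on the green floor in the middle of today's compartment, 45 mm from the wheel's axis, 29 mm above the desk; it turns with the wheel.
- window (a point): Middle of the open window in the fixed clear lid, 45 mm in front of the axis, 47 mm above the desk. The lid is 128 mm across, 44 to 47 mm above the desk, with a 51 degree sector cut out at the front, teal strips along the cut, and a teal cap (34 mm across) with a white anticlockwise arrow.
- dose_cup: Empty clear plastic medicine cup, 38 mm across its mouth, 40 mm high, beside the front left of the dispenser. Origin: centre of its underside. Leave alone.
- pill_bottle: Amber pill bottle with paper band and white cap, 41 mm across, 75 mm high, behind the right of the dispenser. Origin: centre of its underside. Leave alone.
- stapler: Green desk stapler, 135 x 36 mm, 57 mm high. Origin: centre of its underside. Leave alone.
- hole_punch: Red and black two-hole punch, 75 x 115 mm, 68 mm high. Origin: centre of its underside. Leave alone.
- calculator: White desk calculator, 150 x 88 mm, 19 mm high. Origin: centre of its underside. Leave alone.
- pen: Red ball pen, 140 mm long, 9 mm thick. Origin: below its middle. Leave alone.
- steel_bowl: Shallow steel bowl, 110 mm across, 38 mm high. Origin: centre of its underside. Leave alone.
- spectacle_case: Dark blue spectacle case, 160 x 62 mm, 40 mm high. Origin: centre of its underside. Leave alone.

How it is judged (in metres and radians):
On the way:
1. a finger pushes the wheel while it is still more than half a click short (contact force between the fingers and wheel above 0.3 N and value of joint wheel below -0.448799 rad), for 0.05 s.
At the end, for the whole second after the job is handed in: The wheel rests within 0.12 rad (an eighth of a click) of the green compartment's click, green in line with the window within 8 mm; every loose thing lies within 30 mm of where it was (value of joint wheel between -0.12 and 0.12 rad and velocity of joint wheel between -0.05 and 0.05 rad/s and horizontal distance between green_compartment and window below 0.008 m and distance of each of dose_cup, pill_bottle, stapler, hole_punch, calculator, pen, steel_bowl, spectacle_case from where it was at the start of the episode below 0.03 m); the robot touches nothing.
It fails at once if the wheel runs more than half a click past the green compartment (value of joint wheel above 0.448799 rad).
It fails at once if the wheel is turned back past where it can have started (value of joint wheel below -4.12895 rad).
It fails at once if a loose thing is moved by more than 40 mm, lifted by more than 20 mm, or the cup or bottle tipped (distance of any of dose_cup, pill_bottle, stapler, hole_punch, calculator, pen, steel_bowl, spectacle_case from where it was at the start of the episode above 0.04 m or height (world z) of any of dose_cup, pill_bottle, stapler, hole_punch, calculator, pen, steel_bowl, spectacle_case above 0.02 m or angle between any of dose_cup, pill_bottle's own z axis and vertical above 0.5 rad).
It fails at once if the wheel is pushed with the arm instead of the fingers (contact force between the arm and wheel above 1 N).
It also fails if it takes over 72 s, if anything falls off the work surface, if the arm or the gripper's body presses on something with over 40 N, if the wrist force passes 120 N, or if a joint passes its speed limit or range.

## Working session

There is one attempt and no reset: what is moved stays moved. The work goes in short steps, Python scripts to look and compute and a tool call to move; the robot and the scene stay as the last step left them, time stands still between calls to the robot, and variables do not carry over. Pictures are saved under pics/ and viewed, and the job is handed in when it is done.

Besides the shell and the picture viewer there is one more tool, called after "Emit:" by a JSON object that holds its "api" and its "payload", one argument or row to a line. drive_tool: Moves the arm, as the interface text tells. Its arguments: {"type":"object","properties":{"steps":{"type":"array","items":{"type":"object","properties":{"claw":{"type":"number"},"dx":{"type":"number"},"dy":{"type":"number"},"dz":{"type":"number"},"twist":{"type":"number"}}}},"grip_force":{"type":"number"}},"required":["steps"]}

```bash
mkdir -p pics; ls
cat > h.py <<'E'
from rig import *
import numpy as np, cv2
def save(im,n): cv2.imwrite('pics/'+n,cv2.cvtColor(im,cv2.COLOR_RGB2BGR))
def ray(c,uv,z):
    K=np.array(c['camera_matrix'],float);R=np.array(c['R']);t=np.array(c['t']).ravel()
    p=cv2.undistortPoints(np.array(uv,float).reshape(-1,1,2),K,np.array(c['D'],float)).reshape(-1,2)
    d=np.c_[p,np.ones(len(p))]@R; o=-R.T@t
    return o+d*((z-o[2])/d[:,2])[:,None]
def proj(c,X):
    R=np.array(c['R']);t=np.array(c['t'],float).ravel()
    return cv2.projectPoints(np.array(X,float).reshape(-1,1,3),cv2.Rodrigues(R)[0],t,np.array(c['camera_matrix'],float),np.array(c['D'],float))[0].reshape(-1,2)
E
python3 - <<'E'
from h import *
s=read_state();print(s)
for n in('scene','top','wrist'):
    im,d=snapshot(n);save(im,n+'0.png');np.save(n+'0.npy',im);np.save(n+'0d.npy',d)
    c=camera_params(n);print(n,c['t'],c['camera_matrix'])
E
```

```text
pics
{'time': 0.0, 'qpos': array([ 1.19629135,  0.60014994, -0.00251708,  1.60012855,  0.00181369,
        0.94288953, -0.07980723]), 'dq': array([-7.46135683e-04,  4.62024098e-05,  7.53117003e-04, -1.51788056e-04,
       -1.08595580e-03, -4.62736891e-05, -1.16372178e-03]), 'joint_efforts': array([ 6.16129146e-04, -7.76443362e+01,  1.56474397e+00, -2.58000469e+01,
        1.23102515e-02,  8.89554794e-03, -7.79276803e-06]), 'position': array([ 212.56590345, -692.66653889,  241.39986991]), 'eef_rot': array([-3.10531524e+00, -4.65896990e-01,  6.28077628e-04]), 'ft_force': array([ 0.77318291, -0.30517572,  0.60712524]), 'wrist_torque': array([ 0.02000739, -0.03268951,  0.00166333]), 'width': 0.9988302403802617}
scene [-448.83821281 -144.372053   1348.67164979] [[376.87805959   0.         257.0865503 ]
 [  0.         376.87805959 187.51838616]
 [  0.           0.           1.        ]]
top [ -48.85370511  534.22503355 1466.04162202] [[432.19577722   0.         256.33576324]
 [  0.         432.19577722 194.30337275]
 [  0.           0.           1.        ]]
wrist [-722.94793309  -42.45672576  381.18999034] [[324.82518821   0.         253.10223841]
 [  0.         324.82518821 191.85882013]
 [  0.           0.           1.        ]]
```

View pics/scene0.png

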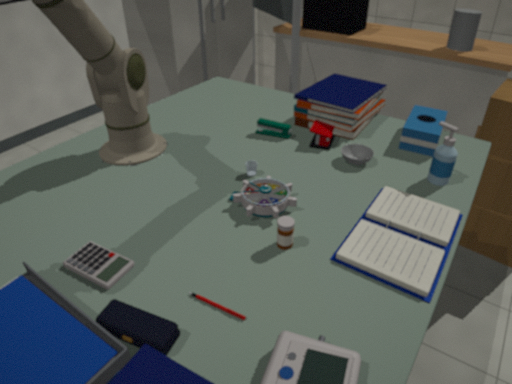

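View pics/top0.png

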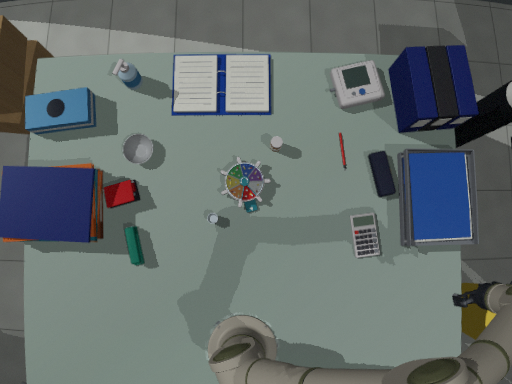

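View pics/wrist0.png

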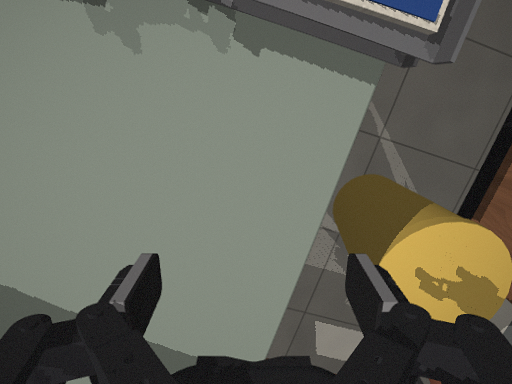

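Run:
```python
from h import *
im=np.load('top0.npy')
save(cv2.resize(im[140:230,190:300],None,fx=7,fy=6.6,interpolation=cv2.INTER_CUBIC)[:600,:800],'topz.png')
c=camera_params('top')
for n,uv,z in [('centre',(244.5,181.5),45),('lip',(251.5,208),11),('cup',(213,218),20),('bottle',(277,142),75)]:
    print(n,ray(c,uv,z))
```

```text
centre [[576.48559342  -9.54366106  45.        ]]
lip [[487.87288966 -33.46311136  11.        ]]
cup [[452.80517615  99.76529051  20.        ]]
bottle [[ 707.90581411 -120.35345697   75.        ]]
```

View pics/topz.png

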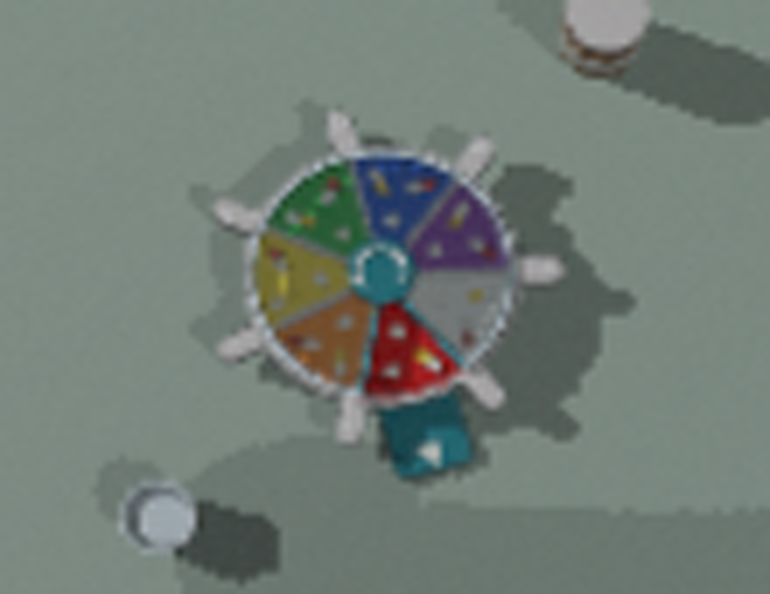

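Run:
```python
from h import *
from scipy.optimize import least_squares
c=camera_params('top')
z=np.array([(335,112),(487,142),(563,270),(499,402),(347,441),(220,352),(217,206)],float)
uv=np.c_[z[:,0]/7+190-.43,z[:,1]/6.6667+140-.43]
# actual fy 6.6
uv[:,1]=z[:,1]/6.6+140-.43
P=ray(c,uv,38)[:,:2]
f=least_squares(lambda p:np.hypot(*(P-p).T)-90,[576,-10]);C=f.x;print(C,f.fun)
a=np.degrees(np.arctan2(*(P-C).T[::-1]))%360;print(a)
print('mean phase',np.degrees(np.angle(np.mean(np.exp(1j*np.radians(a)*7))))/7)
hsv=cv2.cvtColor(np.load('top0.npy'),cv2.COLOR_RGB2HSV)
# lip centroid teal
lp=ray(c,[((437)/7+190-.43,(432)/6.6+140-.43)],11)[0];print('lip',lp,np.degrees(np.arctan2(lp[1]-C[1],lp[0]-C[0]))%360)
s=read_state()
R=cv2.Rodrigues(s['eef_rot'])[0];print(R)
d=np.load('top0d.npy');print(d[178:186,240:250].round(0))
```

```text
[578.53559728  -7.68092848] [-0.84061632 -2.41110453 -0.34713801 -1.66385789 -1.47350889 -1.3093691
 -1.34228828]
[ 14.77752604 323.19387998 271.4775244  220.86725127 169.19126918
 117.13321693  65.78672107]
mean phase 14.6324584988587
lip [498.26498412 -35.22474685  11.        ] 198.93899182551704
[[ 9.55980319e-01  2.93430399e-01 -4.81101477e-04]
 [ 2.93430764e-01 -9.55979673e-01  1.11864342e-03]
 [-1.31679246e-04 -1.21057107e-03 -9.99999259e-01]]
[[1483. 1473. 1469. 1475. 1472. 1470. 1473. 1474. 1469. 1480.]
 [1466. 1476. 1470. 1477. 1474. 1472. 1469. 1469. 1480. 1480.]
 [1470. 1473. 1471. 1465. 1473. 1468. 1468. 1467. 1472. 1475.]
 [1469. 1470. 1473. 1476. 1475. 1467. 1471. 1469. 1469. 1469.]
 [1464. 1472. 1473. 1470. 1475. 1472. 1474. 1472. 1472. 1474.]
 [1467. 1473. 1471. 1471. 1468. 1473. 1471. 1467. 1473. 1472.]
 [1477. 1472. 1470. 1475. 1470. 1465. 1465. 1467. 1485. 1481.]
 [1475. 1471. 1474. 1471.    0. 1469. 1466. 1479. 1484. 1475.]]
```

Emit:
{"api": "drive_tool", "payload": {
  "steps": [
    {"claw": 1, "dx": 0.022, "dy": 0.037, "twist": 0.045},
    {"claw": 1, "dx": 0.022, "dy": 0.037, "twist": 0.045},
    {"claw": 1, "dx": 0.022, "dy": 0.037, "twist": 0.045},
    {"claw": 1, "dx": 0.022, "dy": 0.037, "twist": 0.045},
    {"claw": 1, "dx": 0.022, "dy": 0.037, "twist": 0.045},
    {"claw": 1, "dx": 0.022, "dy": 0.037, "twist": 0.045},
    {"claw": 1, "dx": 0.022, "dy": 0.037, "twist": 0.045},
    {"claw": 1, "dx": 0.022, "dy": 0.037, "twist": 0.045},
    {"claw": 1, "dx": 0.022, "dy": 0.037, "twist": 0.045},
    {"claw": 1, "dx": 0.022, "dy": 0.037, "twist": 0.045},
    {"claw": 1, "dx": 0.022, "dy": 0.037, "twist": 0.045},
    {"claw": 1, "dx": 0.022, "dy": 0.037, "twist": 0.045},
    {"claw": 1, "dx": 0.022, "dy": 0.037, "twist": 0.045},
    {"claw": 1, "dx": 0.022, "dy": 0.037, "twist": 0.045},
    {"claw": 1, "dx": 0.022, "dy": 0.037, "twist": 0.045},
    {"claw": 1, "dx": 0.022, "dy": 0.037, "twist": 0.045},
    {"claw": 1, "dx": 0.022, "dy": 0.037, "twist": 0.045},
    {"claw": 1, "dx": 0.022, "dy": 0.037, "twist": 0.045},
    {"claw": 1, "dx": 0.022, "dy": 0.037, "twist": 0.045},
    {"claw": 1, "dx": 0.022, "dy": 0.037, "twist": 0.045}
  ]
}}

```text
schema error: expected keys claw, dx, dy, dz, twist
```

Emit:
{"api": "drive_tool", "payload": {
  "steps": [
    {"claw": 1},
    {"claw": 1},
    {"claw": 1}
  ]
}}

```text
schema error: expected keys claw, dx, dy, dz, twist
```

Run:
```python
from h import *
for n in('top','wrist'):
    im,d=snapshot(n);save(im,n+'1.png');np.save(n+'1.npy',im)
c=camera_params('wrist');im=np.load('wrist1.npy')
s=read_state();print(s['position'],s['qpos'],s['width'],cv2.Rodrigues(s['eef_rot'])[0])
C=np.array([578,-8])
for k,a in enumerate(14.6+51.43*np.arange(7)):
    a=np.radians(a);p=proj(c,[[C[0]+90*np.cos(a),C[1]+90*np.sin(a),40]])[0];cv2.circle(im,(int(p[0]),int(p[1])),4,(255,0,255),1)
p=proj(c,[[*C,47]])[0];cv2.circle(im,(int(p[0]),int(p[1])),4,(255,0,255),1)
save(im,'wrist1a.png')
```

```text
[ 212.64642937 -692.89267564  241.85941249] [ 1.1962914   0.59970837 -0.00250938  1.59973559  0.00182632  0.94290462
 -0.07982485] 1.000134441736747 [[ 9.55976814e-01  2.93442021e-01 -3.34512017e-04]
 [ 2.93442187e-01 -9.55976581e-01  6.78180422e-04]
 [-1.20779021e-04 -7.46484697e-04 -9.99999714e-01]]
```

View pics/wrist1a.png

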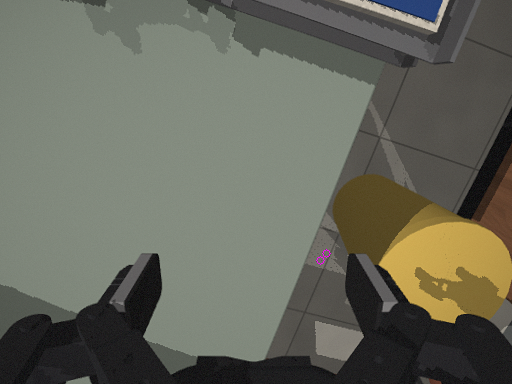

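View pics/top1.png

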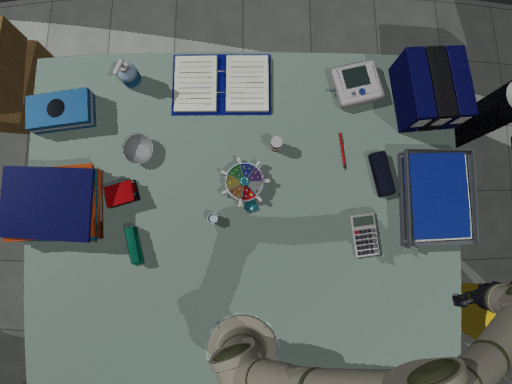

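The move was refused because every row needs all five keys; the pictures show nothing has moved. I'll resend it with them.

Emit:
{"api": "drive_tool", "payload": {
  "steps": [
    {"claw": 1, "dx": 0.022, "dy": 0.037, "dz": 0, "twist": 0.045},
    {"claw": 1, "dx": 0.022, "dy": 0.037, "dz": 0, "twist": 0.045},
    {"claw": 1, "dx": 0.022, "dy": 0.037, "dz": 0, "twist": 0.045},
    {"claw": 1, "dx": 0.022, "dy": 0.037, "dz": 0, "twist": 0.045},
    {"claw": 1, "dx": 0.022, "dy": 0.037, "dz": 0, "twist": 0.045},
    {"claw": 1, "dx": 0.022, "dy": 0.037, "dz": 0, "twist": 0.045},
    {"claw": 1, "dx": 0.022, "dy": 0.037, "dz": 0, "twist": 0.045},
    {"claw": 1, "dx": 0.022, "dy": 0.037, "dz": 0, "twist": 0.045},
    {"claw": 1, "dx": 0.022, "dy": 0.037, "dz": 0, "twist": 0.045},
    {"claw": 1, "dx": 0.022, "dy": 0.037, "dz": 0, "twist": 0.045},
    {"claw": 1, "dx": 0.022, "dy": 0.037, "dz": 0, "twist": 0.045},
    {"claw": 1, "dx": 0.022, "dy": 0.037, "dz": 0, "twist": 0.045},
    {"claw": 1, "dx": 0.022, "dy": 0.037, "dz": 0, "twist": 0.045},
    {"claw": 1, "dx": 0.022, "dy": 0.037, "dz": 0, "twist": 0.045},
    {"claw": 1, "dx": 0.022, "dy": 0.037, "dz": 0, "twist": 0.045},
    {"claw": 1, "dx": 0.022, "dy": 0.037, "dz": 0, "twist": 0.045},
    {"claw": 1, "dx": 0.022, "dy": 0.037, "dz": 0, "twist": 0.045},
    {"claw": 1, "dx": 0.022, "dy": 0.037, "dz": 0, "twist": 0.045},
    {"claw": 1, "dx": 0.022, "dy": 0.037, "dz": 0, "twist": 0.045},
    {"claw": 1, "dx": 0.022, "dy": 0.037, "dz": 0, "twist": 0.045}
  ]
}}

```text
time: 2.25
position: [653.4, 48.5, 242.3]
eef_rot: [2.593, 1.773, -0.0]
ft_force: [0.3, -1.6, 0.0]
width: -0.0
```

Emit:
{"api": "drive_tool", "payload": {
  "steps": [
    {"claw": 1, "dx": 0, "dy": 0, "dz": 0, "twist": 0},
    {"claw": 1, "dx": 0, "dy": 0, "dz": 0, "twist": 0},
    {"claw": 1, "dx": 0, "dy": 0, "dz": 0, "twist": 0}
  ]
}}

```text
time: 2.55
position: [652.2, 45.6, 242.0]
eef_rot: [2.596, 1.769, -0.002]
ft_force: [-1.3, -0.7, -0.6]
width: -0.001
```

```bash
cat > look.py <<'E'
from h import *
import sys
k=sys.argv[1]
for n in('top','wrist'):
    im,d=snapshot(n);save(im,n+k+'.png');np.save(n+k+'.npy',im)
c=camera_params('wrist');im=np.load('wrist%s.npy'%k)
s=read_state();print(s['time'],s['position'],s['qpos'].round(2),s['width'],s['ft_force'].round(1));print(cv2.Rodrigues(s['eef_rot'])[0].round(3))
C=np.array([578,-8])
for a in 14.6+51.43*np.arange(7):
    a=np.radians(a);p=proj(c,[[C[0]+90*np.cos(a),C[1]+90*np.sin(a),40]])[0];cv2.circle(im,(int(p[0]),int(p[1])),4,(255,0,255),1)
p=proj(c,[[*C,50]])[0];cv2.circle(im,(int(p[0]),int(p[1])),4,(255,0,255),1)
t=np.load('top%s.npy'%k)
t=cv2.resize(t[140:230,190:300],None,fx=4.2,fy=4.2,interpolation=cv2.INTER_CUBIC)
o=np.zeros((768//2+378//1,512,3),np.uint8)[:762]
w=np.zeros((384,800,3),np.uint8); w[:,:512]=im
t=cv2.resize(t,(288,236)); w[:236,512:]=t
save(w,'look%s.png'%k)
E
python3 look.py 2
```

```text
2.65 [652.27032066  45.23683872 242.29690413] [ 0.05  0.53 -0.31  1.76  0.2   0.89 -0.72] 1.1730120900199394e-05 [-1.3 -0.1 -0.1]
[[ 0.366  0.93  -0.   ]
 [ 0.93  -0.366 -0.001]
 [-0.001 -0.    -1.   ]]
```

View pics/look2.png

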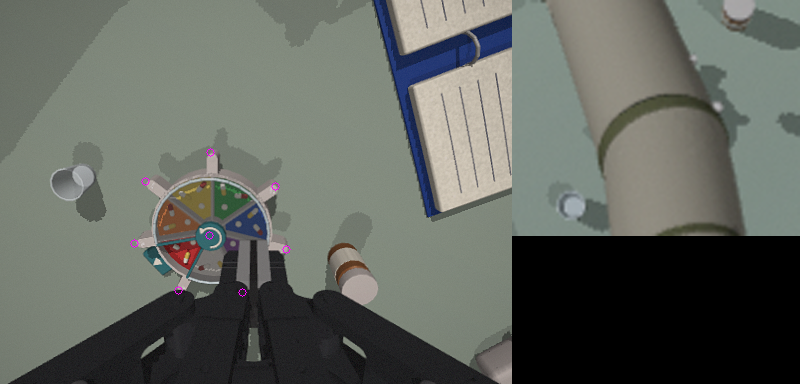

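The projected lug tips (magenta) fall on the lugs in the wrist picture: green/yellow at (211,152), green/blue at (275,186), cap at (210,236). Red is at the window, so three clicks are needed. I'll lower the fingertip between those two lugs.

Emit:
{"api": "drive_tool", "payload": {
  "steps": [
    {"claw": 1, "dx": -0.003, "dy": 0.005, "dz": -0.03, "twist": 0},
    {"claw": 1, "dx": -0.003, "dy": 0.004, "dz": -0.03, "twist": 0},
    {"claw": 1, "dx": 0, "dy": 0, "dz": -0.03, "twist": 0},
    {"claw": 1, "dx": 0, "dy": 0, "dz": -0.03, "twist": 0},
    {"claw": 1, "dx": 0, "dy": 0, "dz": -0.03, "twist": 0},
    {"claw": 1, "dx": 0, "dy": 0, "dz": -0.03, "twist": 0},
    {"claw": 1, "dx": 0, "dy": 0, "dz": -0.02, "twist": 0},
    {"claw": 1, "dx": 0, "dy": 0, "dz": -0.009, "twist": 0},
    {"claw": 1, "dx": 0, "dy": 0, "dz": 0, "twist": 0},
    {"claw": 1, "dx": 0, "dy": 0, "dz": 0, "twist": 0}
  ]
}}

```text
time: 3.65
position: [647.2, 55.6, 34.2]
eef_rot: [2.595, 1.77, 0.001]
ft_force: [-0.2, 0.6, 0.1]
width: -0.001
```

```bash
python3 look.py 3
```

```text
3.75 [647.46669963  55.75359913  34.65003585] [-0.04  0.78 -0.21  1.9   0.32  0.49 -0.84] 0.0007066828380641292 [ 1.1 -0.1  0.7]
[[ 0.365  0.931  0.002]
 [ 0.931 -0.365  0.   ]
 [ 0.001  0.002 -1.   ]]
```

View pics/look3.png

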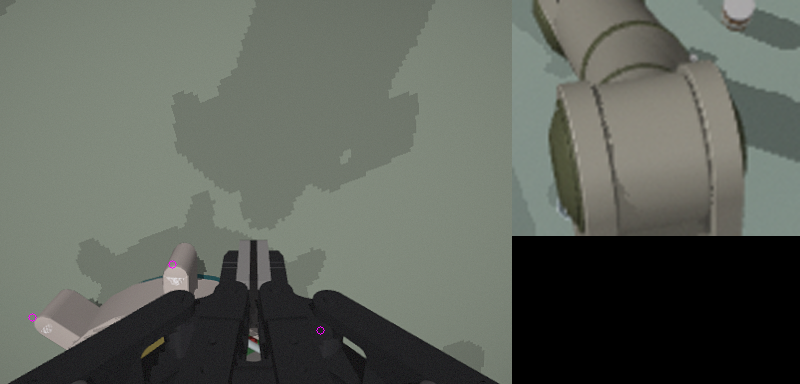

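The fingertip is to the right of the green/yellow lug (180,265) with a clear gap. First flick, about 0.6 of a click along the arc.

Emit:
{"api": "drive_tool", "payload": {
  "steps": [
    {"claw": 1, "dx": -0.004, "dy": 0.0026, "dz": 0, "twist": 0},
    {"claw": 1, "dx": -0.004, "dy": 0.0026, "dz": 0, "twist": 0},
    {"claw": 1, "dx": -0.004, "dy": 0.0026, "dz": 0, "twist": 0},
    {"claw": 1, "dx": -0.004, "dy": 0.0026, "dz": 0, "twist": 0},
    {"claw": 1, "dx": -0.004, "dy": 0.0026, "dz": 0, "twist": 0},
    {"claw": 1, "dx": -0.004, "dy": 0.0026, "dz": 0, "twist": 0},
    {"claw": 1, "dx": -0.004, "dy": 0.0026, "dz": 0, "twist": 0},
    {"claw": 1, "dx": -0.0045, "dy": 0.0014, "dz": 0, "twist": 0},
    {"claw": 1, "dx": -0.0045, "dy": 0.0014, "dz": 0, "twist": 0},
    {"claw": 1, "dx": -0.0045, "dy": 0.0014, "dz": 0, "twist": 0},
    {"claw": 1, "dx": -0.0045, "dy": 0.0014, "dz": 0, "twist": 0},
    {"claw": 1, "dx": -0.0045, "dy": 0.0014, "dz": 0, "twist": 0},
    {"claw": 1, "dx": -0.0045, "dy": 0.0014, "dz": 0, "twist": 0},
    {"claw": 1, "dx": -0.0045, "dy": 0.0014, "dz": 0, "twist": 0},
    {"claw": 1, "dx": 0, "dy": 0, "dz": 0, "twist": 0},
    {"claw": 1, "dx": 0, "dy": 0, "dz": 0, "twist": 0}
  ]
}}

```text
time: 5.35
position: [587.1, 83.9, 33.3]
eef_rot: [2.595, 1.771, -0.0]
ft_force: [0.5, 0.1, 0.0]
width: -0.001
```

```bash
python3 look.py 4
```

```text
5.45 [587.41216983  83.83539789  33.27021853] [-0.12  0.74 -0.18  2.04  0.32  0.39 -0.92] 0.002211830487873364 [-0.   0.  -0.4]
[[ 0.365  0.931  0.   ]
 [ 0.931 -0.365 -0.   ]
 [-0.     0.    -1.   ]]
```

View pics/look4.png

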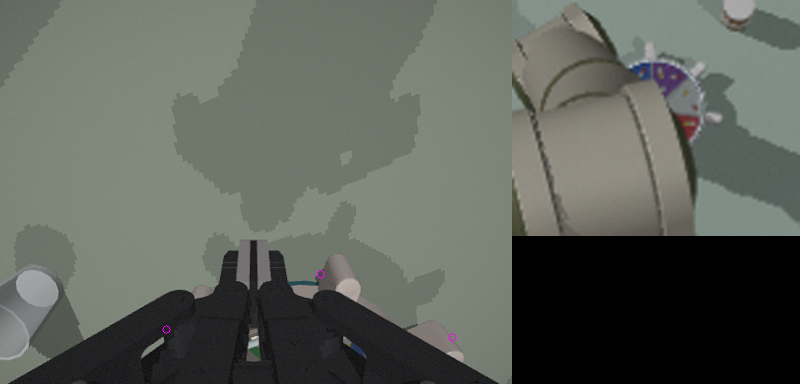

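The wheel has turned: the next lug is now at (345,270) and the pushed one is ahead of the finger at (203,290). I'll withdraw and look from above to confirm it seated.

Emit:
{"api": "drive_tool", "payload": {
  "steps": [
    {"claw": 1, "dx": 0.002, "dy": 0.015, "dz": 0, "twist": 0},
    {"claw": 1, "dx": 0.002, "dy": 0.02, "dz": 0, "twist": 0},
    {"claw": 1, "dx": 0.004, "dy": 0.005, "dz": 0.03, "twist": 0},
    {"claw": 1, "dx": 0.01, "dy": -0.005, "dz": 0.04, "twist": 0},
    {"claw": 1, "dx": 0.01, "dy": -0.01, "dz": 0.04, "twist": 0},
    {"claw": 1, "dx": 0.01, "dy": -0.015, "dz": 0.04, "twist": 0},
    {"claw": 1, "dx": 0.01, "dy": -0.02, "dz": 0.04, "twist": 0},
    {"claw": 1, "dx": 0.01, "dy": -0.02, "dz": 0.02, "twist": 0},
    {"claw": 1, "dx": 0, "dy": 0, "dz": 0, "twist": 0},
    {"claw": 1, "dx": 0, "dy": 0, "dz": 0, "twist": 0}
  ]
}}

```text
time: 6.45
position: [645.2, 54.7, 243.4]
eef_rot: [-2.595, -1.771, -0.001]
ft_force: [-0.2, 0.0, -0.6]
width: 0.001
```

```bash
python3 look.py 5
```

```text
6.55 [644.28501237  55.52286172 242.12161337] [ 0.03  0.52 -0.3   1.77  0.19  0.88 -0.73] 0.00038438906350861114 [ 0.1  0.9 -0.9]
[[ 0.363  0.932 -0.002]
 [ 0.932 -0.363  0.001]
 [-0.    -0.002 -1.   ]]
```

View pics/look5.png

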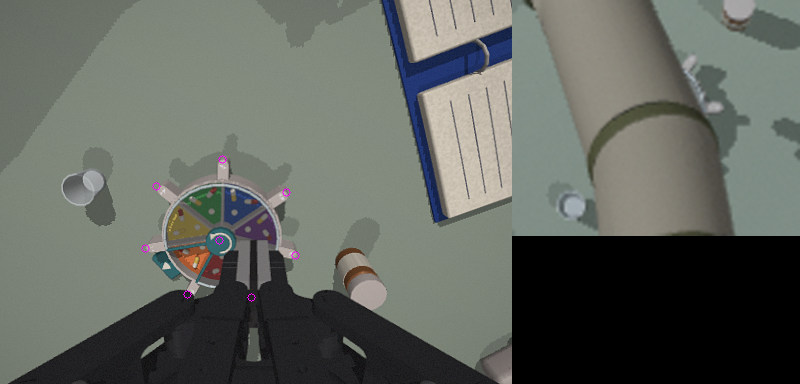

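One clean click: the lugs are back on the magenta marks and orange is at the window. Second flick, same motion.

Emit:
{"api": "drive_tool", "payload": {
  "steps": [
    {"claw": 1, "dx": 0.002, "dy": 0, "dz": -0.03, "twist": 0},
    {"claw": 1, "dx": 0, "dy": 0, "dz": -0.03, "twist": 0},
    {"claw": 1, "dx": 0, "dy": 0, "dz": -0.03, "twist": 0},
    {"claw": 1, "dx": 0, "dy": 0, "dz": -0.03, "twist": 0},
    {"claw": 1, "dx": 0, "dy": 0, "dz": -0.03, "twist": 0},
    {"claw": 1, "dx": 0, "dy": 0, "dz": -0.03, "twist": 0},
    {"claw": 1, "dx": 0, "dy": 0, "dz": -0.02, "twist": 0},
    {"claw": 1, "dx": 0, "dy": 0, "dz": -0.009, "twist": 0},
    {"claw": 1, "dx": 0, "dy": 0, "dz": 0, "twist": 0},
    {"claw": 1, "dx": 0, "dy": 0, "dz": 0, "twist": 0}
  ]
}}

```text
time: 7.55
position: [647.2, 54.6, 34.5]
eef_rot: [-2.594, -1.772, -0.0]
ft_force: [0.0, 0.9, 0.2]
width: -0.003
```

Emit:
{"api": "drive_tool", "payload": {
  "steps": [
    {"claw": 1, "dx": -0.004, "dy": 0.0026, "dz": 0, "twist": 0},
    {"claw": 1, "dx": -0.004, "dy": 0.0026, "dz": 0, "twist": 0},
    {"claw": 1, "dx": -0.004, "dy": 0.0026, "dz": 0, "twist": 0},
    {"claw": 1, "dx": -0.004, "dy": 0.0026, "dz": 0, "twist": 0},
    {"claw": 1, "dx": -0.004, "dy": 0.0026, "dz": 0, "twist": 0},
    {"claw": 1, "dx": -0.004, "dy": 0.0026, "dz": 0, "twist": 0},
    {"claw": 1, "dx": -0.004, "dy": 0.0026, "dz": 0, "twist": 0},
    {"claw": 1, "dx": -0.0045, "dy": 0.0014, "dz": 0, "twist": 0},
    {"claw": 1, "dx": -0.0045, "dy": 0.0014, "dz": 0, "twist": 0},
    {"claw": 1, "dx": -0.0045, "dy": 0.0014, "dz": 0, "twist": 0},
    {"claw": 1, "dx": -0.0045, "dy": 0.0014, "dz": 0, "twist": 0},
    {"claw": 1, "dx": -0.0045, "dy": 0.0014, "dz": 0, "twist": 0},
    {"claw": 1, "dx": -0.0045, "dy": 0.0014, "dz": 0, "twist": 0},
    {"claw": 1, "dx": -0.0045, "dy": 0.0014, "dz": 0, "twist": 0},
    {"claw": 1, "dx": 0, "dy": 0, "dz": 0, "twist": 0},
    {"claw": 1, "dx": 0, "dy": 0, "dz": 0, "twist": 0}
  ]
}}

```text
time: 9.15
position: [587.6, 82.0, 34.3]
eef_rot: [-2.595, -1.771, 0.0]
ft_force: [-0.2, -0.1, 1.1]
width: -0.0
```

Emit:
{"api": "drive_tool", "payload": {
  "steps": [
    {"claw": 1, "dx": 0.002, "dy": 0.015, "dz": 0, "twist": 0},
    {"claw": 1, "dx": 0.002, "dy": 0.02, "dz": 0, "twist": 0},
    {"claw": 1, "dx": 0.004, "dy": 0.005, "dz": 0.03, "twist": 0},
    {"claw": 1, "dx": 0.01, "dy": -0.005, "dz": 0.04, "twist": 0},
    {"claw": 1, "dx": 0.01, "dy": -0.01, "dz": 0.04, "twist": 0},
    {"claw": 1, "dx": 0.01, "dy": -0.015, "dz": 0.04, "twist": 0},
    {"claw": 1, "dx": 0.01, "dy": -0.02, "dz": 0.04, "twist": 0},
    {"claw": 1, "dx": 0.01, "dy": -0.02, "dz": 0.02, "twist": 0},
    {"claw": 1, "dx": 0, "dy": 0, "dz": 0, "twist": 0},
    {"claw": 1, "dx": 0, "dy": 0, "dz": 0, "twist": 0}
  ]
}}

```text
time: 10.15
position: [645.8, 52.6, 244.4]
eef_rot: [-2.595, -1.77, -0.001]
ft_force: [-1.2, 0.4, -0.9]
width: 0.001
```

```bash
python3 look.py 6
```

```text
10.25 [644.78841526  53.54040977 243.11456078] [ 0.02  0.52 -0.29  1.77  0.18  0.88 -0.72] -0.0012601277449125513 [-0.5  0.2 -0.3]
[[ 0.363  0.932 -0.002]
 [ 0.932 -0.363  0.001]
 [-0.    -0.002 -1.   ]]
```

View pics/look6.png

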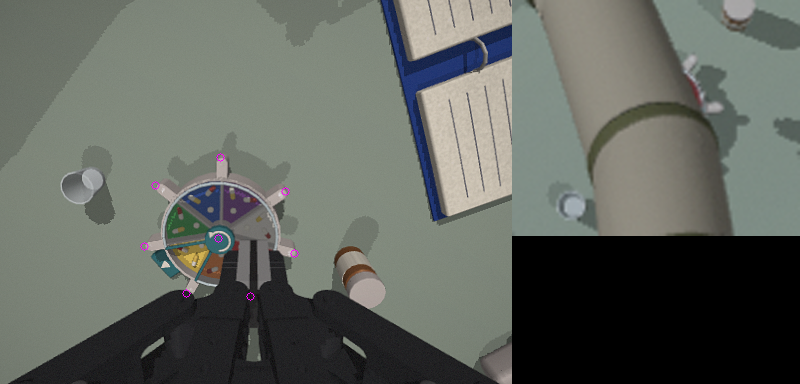

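Yellow is at the window and seated. Third and last flick, after which I'll look again.

Emit:
{"api": "drive_tool", "payload": {
  "steps": [
    {"claw": 1, "dx": 0.002, "dy": 0.001, "dz": -0.03, "twist": 0},
    {"claw": 1, "dx": 0, "dy": 0, "dz": -0.03, "twist": 0},
    {"claw": 1, "dx": 0, "dy": 0, "dz": -0.03, "twist": 0},
    {"claw": 1, "dx": 0, "dy": 0, "dz": -0.03, "twist": 0},
    {"claw": 1, "dx": 0, "dy": 0, "dz": -0.03, "twist": 0},
    {"claw": 1, "dx": 0, "dy": 0, "dz": -0.03, "twist": 0},
    {"claw": 1, "dx": 0, "dy": 0, "dz": -0.02, "twist": 0},
    {"claw": 1, "dx": 0, "dy": 0, "dz": -0.009, "twist": 0},
    {"claw": 1, "dx": 0, "dy": 0, "dz": 0, "twist": 0},
    {"claw": 1, "dx": 0, "dy": 0, "dz": 0, "twist": 0}
  ]
}}

```text
time: 11.25
position: [647.8, 53.6, 35.6]
eef_rot: [-2.594, -1.772, -0.0]
ft_force: [0.3, 0.0, -0.1]
width: -0.002
```

Emit:
{"api": "drive_tool", "payload": {
  "steps": [
    {"claw": 1, "dx": -0.004, "dy": 0.0026, "dz": 0, "twist": 0},
    {"claw": 1, "dx": -0.004, "dy": 0.0026, "dz": 0, "twist": 0},
    {"claw": 1, "dx": -0.004, "dy": 0.0026, "dz": 0, "twist": 0},
    {"claw": 1, "dx": -0.004, "dy": 0.0026, "dz": 0, "twist": 0},
    {"claw": 1, "dx": -0.004, "dy": 0.0026, "dz": 0, "twist": 0},
    {"claw": 1, "dx": -0.004, "dy": 0.0026, "dz": 0, "twist": 0},
    {"claw": 1, "dx": -0.004, "dy": 0.0026, "dz": 0, "twist": 0},
    {"claw": 1, "dx": -0.0045, "dy": 0.0014, "dz": 0, "twist": 0},
    {"claw": 1, "dx": -0.0045, "dy": 0.0014, "dz": 0, "twist": 0},
    {"claw": 1, "dx": -0.0045, "dy": 0.0014, "dz": 0, "twist": 0},
    {"claw": 1, "dx": -0.0045, "dy": 0.0014, "dz": 0, "twist": 0},
    {"claw": 1, "dx": -0.0045, "dy": 0.0014, "dz": 0, "twist": 0},
    {"claw": 1, "dx": -0.0045, "dy": 0.0014, "dz": 0, "twist": 0},
    {"claw": 1, "dx": -0.0045, "dy": 0.0014, "dz": 0, "twist": 0},
    {"claw": 1, "dx": 0, "dy": 0, "dz": 0, "twist": 0},
    {"claw": 1, "dx": 0, "dy": 0, "dz": 0, "twist": 0}
  ]
}}

```text
time: 12.85
position: [588.1, 81.0, 35.3]
eef_rot: [-2.595, -1.771, 0.0]
ft_force: [0.2, -0.1, -0.9]
width: -0.0
```

Emit:
{"api": "drive_tool", "payload": {
  "steps": [
    {"claw": 1, "dx": 0.002, "dy": 0.015, "dz": 0, "twist": 0},
    {"claw": 1, "dx": 0.002, "dy": 0.02, "dz": 0, "twist": 0},
    {"claw": 1, "dx": 0.004, "dy": 0.005, "dz": 0.03, "twist": 0},
    {"claw": 1, "dx": 0.01, "dy": -0.005, "dz": 0.04, "twist": 0},
    {"claw": 1, "dx": 0.01, "dy": -0.01, "dz": 0.04, "twist": 0},
    {"claw": 1, "dx": 0.01, "dy": -0.015, "dz": 0.04, "twist": 0},
    {"claw": 1, "dx": 0.01, "dy": -0.02, "dz": 0.04, "twist": 0},
    {"claw": 1, "dx": 0.01, "dy": -0.02, "dz": 0.02, "twist": 0},
    {"claw": 1, "dx": 0, "dy": 0, "dz": 0, "twist": 0},
    {"claw": 1, "dx": 0, "dy": 0, "dz": 0, "twist": 0}
  ]
}}

```text
time: 13.85
position: [646.3, 51.7, 245.4]
eef_rot: [-2.595, -1.77, -0.001]
ft_force: [-0.3, 0.3, 0.2]
width: -0.001
```

```bash
python3 look.py 7
```

```text
13.95 [645.30141273  52.54063534 244.12589929] [ 0.02  0.52 -0.28  1.77  0.17  0.88 -0.71] 0.0005677529275119952 [0.3 0.6 0.7]
[[ 0.363  0.932 -0.002]
 [ 0.932 -0.363  0.001]
 [-0.    -0.002 -1.   ]]
```

View pics/look7.png

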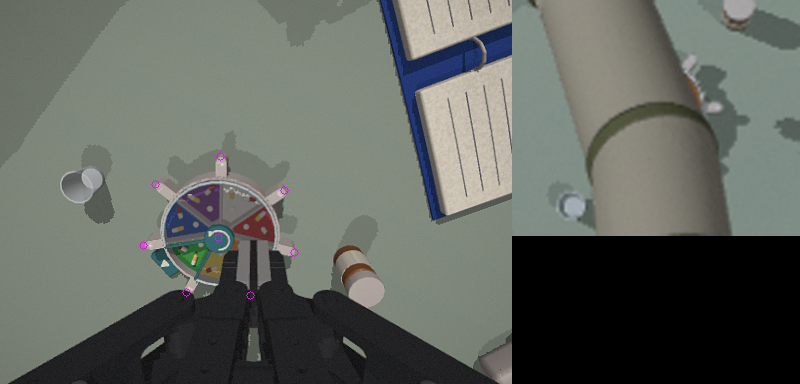

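Green is at the window. I'll move the arm aside for an unobstructed check of the rest angle and the neighbours.

Emit:
{"api": "drive_tool", "payload": {
  "steps": [
    {"claw": 1, "dx": 0, "dy": 0.03, "dz": 0.01, "twist": 0},
    {"claw": 1, "dx": 0, "dy": 0.03, "dz": 0.01, "twist": 0},
    {"claw": 1, "dx": 0, "dy": 0.03, "dz": 0.01, "twist": 0},
    {"claw": 1, "dx": 0, "dy": 0.03, "dz": 0.01, "twist": 0},
    {"claw": 1, "dx": 0, "dy": 0.03, "dz": 0.01, "twist": 0},
    {"claw": 1, "dx": 0, "dy": 0.03, "dz": 0.01, "twist": 0},
    {"claw": 1, "dx": 0, "dy": 0.03, "dz": 0, "twist": 0},
    {"claw": 1, "dx": 0, "dy": 0.03, "dz": 0, "twist": 0},
    {"claw": 1, "dx": 0, "dy": 0.03, "dz": 0, "twist": 0},
    {"claw": 1, "dx": 0, "dy": 0.03, "dz": 0, "twist": 0},
    {"claw": 1, "dx": 0, "dy": 0.03, "dz": 0, "twist": 0},
    {"claw": 1, "dx": 0, "dy": 0.03, "dz": 0, "twist": 0},
    {"claw": 1, "dx": 0, "dy": 0, "dz": 0, "twist": 0},
    {"claw": 1, "dx": 0, "dy": 0, "dz": 0, "twist": 0},
    {"claw": 1, "dx": 0, "dy": 0, "dz": 0, "twist": 0}
  ]
}}

```text
time: 15.45
position: [645.9, 410.3, 304.2]
eef_rot: [2.594, 1.771, -0.003]
ft_force: [0.1, -0.7, -0.1]
width: 0.001
```

Run:
```python
from h import *
im,d=snapshot('top');save(im,'top8.png')
z=cv2.resize(im[140:230,190:300],None,fx=6,fy=6,interpolation=cv2.INTER_CUBIC);save(z,'top8z.png')
c=camera_params('top');C=np.array([578,-8.])
def lugs(im):
    hsv=cv2.cvtColor(im,cv2.COLOR_RGB2HSV).astype(int)
    v,u=np.mgrid[150:220,210:280];uv=np.c_[u.ravel(),v.ravel()]
    P=ray(c,uv,38)[:,:2]-C;r=np.hypot(*P.T);H=hsv[v.ravel(),u.ravel()]
    m=(r>74)&(r<92)&(H[:,2]>165)&(H[:,1]<40)
    a=np.arctan2(P[m,1],P[m,0]);g=np.exp(7j*a).mean();print(m.sum(),abs(g),np.degrees(np.angle(g))/7)
    rgb=cv2.cvtColor(im,cv2.COLOR_RGB2HSV)
    P2=ray(c,uv,29)[:,:2]-C;r2=np.hypot(*P2.T)
    m=(r2<65)&(r2>20)&(H[:,0]>45)&(H[:,0]<75)&(H[:,1]>90);p=P2[m].mean(0) if m.any() else None;print('green',m.sum(),p,p is not None and np.degrees(np.arctan2(p[1],p[0]))%360)
    P3=ray(c,uv,11)[:,:2]-C;r3=np.hypot(*P3.T)
    m=(r3>72)&(r3<106)&(H[:,0]>82)&(H[:,0]<102)&(H[:,1]>100);p=P3[m].mean(0);print('lip',m.sum(),p,np.degrees(np.arctan2(p[1],p[0]))%360)
lugs(np.load('top0.npy'));lugs(im)
print(read_state()['ft_force'],cv2.absdiff(im,np.load('top0.npy')).sum())
```

```text
18 0.9755162340134068 14.825874526555342
green 96 [35.8771671  29.06788485] 39.01458798112495
lip 92 [-83.12940654 -22.41224359] 195.0885688704483
23 0.975905071108906 14.57610994466711
green 90 [-42.4963353  -11.07563424] 194.6077873817112
lip 92 [-83.01545614 -22.33676841] 195.05977001822694
[ 0.97526021 -0.15418691  0.23274409] 5955726
```

View pics/top8.png

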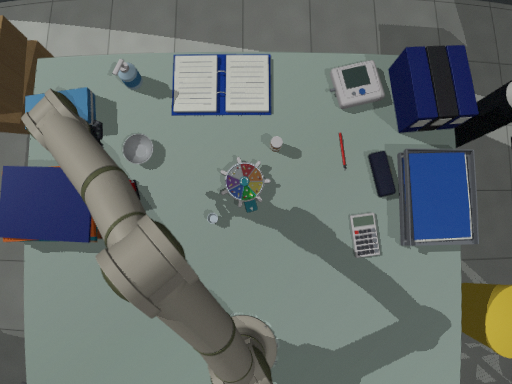

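View pics/top8z.png

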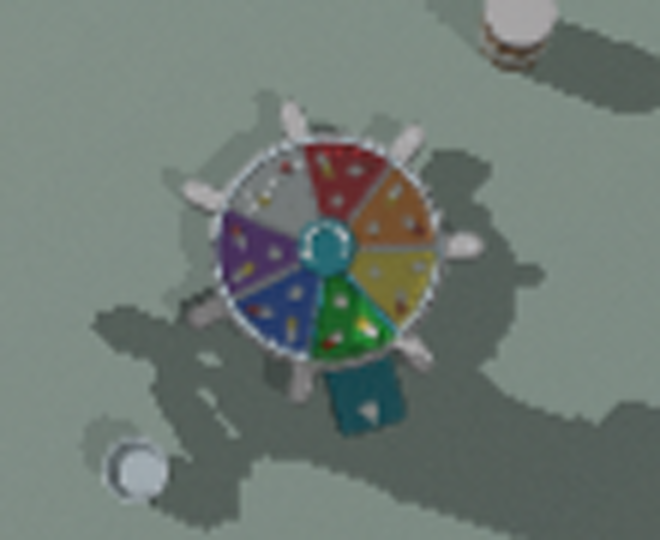

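Green's middle is at 194.6° and the lip at 195.1°, so they line up. The cup (213,218) and bottle (277,142) haven't moved, and the arm is clear. Handing in.

```bash
python3 -c "
from rig import *
print(job_done())"
```

```text
the job is handed in; nothing more can be done
None
```

The green compartment is now clicked into place at the open window, and the job was handed in at about 15.5 s of the 72 s allowed. Red was at the window at the start, so I flicked the lugs anticlockwise three times with the closed fingertip. I confirmed orange, then yellow, then green with the wrist camera after each flick.

**Last checks (top camera, arm moved aside):**
- **Alignment:** the middle of green lies at 194.6° and the dispenser's front lip at 195.1°. That is about 0.01 rad apart, against 0.12 rad allowed. The lugs are back at their rest angles.
- **Other things:** the cup, bottle, pen, spectacle case, calculator and bowl look unmoved. The arm hid the stapler and hole punch in this last picture, but it stayed well above the desk on that side.
- **Contact:** the force reading was at noise level and the gripper was about 300 mm above the desk.

My first two move calls were refused for missing keys, with no motion. The finger force during the pushes was not measured directly; the readings between flicks were only noise.

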